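# Click the shelf guard into place in front of the glass jar

## Robot

A 6-joint arm with a two-finger parallel gripper is mounted at the origin on the work surface. World frame = base frame: x ahead of the robot, y to its left, z up, the work surface at z = 0. Lengths are in m, angles in degrees, forces in N, time in s.
With the tool pointing down it reaches from about 0.35 to 0.85 m from the base axis. Payload 8.1 kg.
Tool frame: the origin (TCP) lies at the very end of the fingers, on their centre line; the grasp point (between the pads) lies 19 mm behind it; z points along the fingers, y is the line along which they close (so a half turn about z gives the same grasp; the last joint's range is limited). The gripper opens to 85 mm and grips with 20 to 120 N. Pads are 22 mm wide; open, the fingers measure 114 mm over their backs; the gripper's body (76 mm by 85 mm) begins 54 mm behind the grasp point. The pads swing forward as they close: fully open they stand 13 mm farther back than shut.
Start: joints at [62.544, 7.471, 85.268, -0, 87.261, -4.893], TCP at [0.23, 0.554, 0.21] pointing down, gripper open.
Joint ranges: [-169.43, 169.43], [-51.17, 129.36], [1.28, 143.12], [-76.62, 256.62], [0, 156.53], [-152.29, 152.29]. Speed limits (degrees/s): [136.94, 136.94, 159.86, 180, 180, 180].

## Interface

Orientations are given as [roll, pitch, yaw] about the fixed x, y, z axes, in that order (R = Rz(yaw) Ry(pitch) Rx(roll)).
In Python, from rig import arm, optics gives the robot as it stands.
- The arm moves only by the tool jog_arm, never from a script. Its argument "commands" is a list of rows, each an object of numbers: "ax", "ay", "az": the turn, a rotation vector about the tool's x, y, z in degrees; "tx", "ty", "tz": the shift along the tool's x, y, z in cm; "grip": the opening in per cent of the stroke, from 0 (shut) to 100 (fully open). A call has 1 to 12 rows; each row shifts and turns the commanded pose from where the row before left it, along the tool's axes as they then stand; what a row does not reach is not made up. A row lasts 1/12 s, in which the tool goes at most 41.7 mm and 7.16 degrees, less where a joint would pass 70% of its speed; a pose out of reach is approached as far as the arm can. A call with a gripper value outside its range is refused whole. The fingers move at their own pace and stop on an object; "force" is the grip in N (left out, the last holds). Time passes only in rows, so rows that do not move let the fingers close. It gives the time, the measured TCP pose, the force, the opening and the grip force at its end, in the units of the state.
- arm.state(): the state, without advancing time (a new reading comes with each control period).
- optics.snapshot(name): name is "side" or "top"; returns (picture, depth): 384x512x3 uint8, red, green, blue; 384x512 float32, m along the optical axis (not along the pixel's ray), 0 where there is no reading.
- optics.camera_model(name): a dict with "fov_y" (degrees; the focal length in pixels is half the picture's height over the tangent of half this angle, whatever the lens; pixels are square), "cx", "cy" (the principal point, pixels), "distortion" ([k1, k2, p1, p2, k3] as OpenCV has them; the pictures are not rectified), "position" and "orientation" of the camera in the world. Camera axes: x right, y up, looking along -z (the intrinsics and any distortion apply to the point x, -y, -z); pixel columns grow to the right and rows downward; lengths in m; the calibration is good to about 2 mm. A picture is of the moment at which its call begins. camera_model takes no time and is no camera call.
- arm.hand_in(): hands the job in; it is judged then, once.
The state is a dict: "clock": time; "joint_positions": joint angles; "joint_vel": joint speeds; "joint_torque": joint torques, N m; "tool_pos": TCP position; "ee_rot": TCP orientation; "force": force on the tool from outside, world axes, zero at the start; "wrist_torque": the same for the moment, N m; "opening": finger opening in m; "finger_force": force on a finger pad.
Only numpy, scipy, OpenCV 4.12 (cv2) and the standard library are available. Lean on these libraries where they do the work, as an engineer would, in place of code of your own. Each camera call takes 0.05 s, during which the arm holds its last target. There are 200 camera calls.

## Task

Push the grey sliding guard along its rail until it clicks into the catch that stands in front of the glass clamp-lid jar, so that the jar cannot be knocked off the board; then let go, leaving the guard seated in that catch. Only push it with the fingertips or the outside of the fingers: do not pinch the guard, and leave the jar and everything else standing where it is.

Things in the scene. Friction and masses are not known exactly. Their poses are not given: they have to be found in the camera images.
- rail: aluminium rail fixed on the board, 420 mm long, 24 mm wide, its top 16 mm above the board, end stops 26 mm high. Origin: on the board under the rail's middle; its y axis runs along the rail, its x axis points away from the robot to the row of things behind (jar, basket, tub).
- guard (a joint): place of the guard along the rail (m): 0 with its middle over the rail's middle, growing along the rail's +y; -0.145 to 0.145. Free sliding takes 1 to 2 N. A sprung ball under its middle climbs a catch's ridges (6.5 mm either side of the catch's middle) at about 8 to 15 N, then the force dips and the guard is drawn from up to 4 mm away to the middle and held. It can be pushed on through, or back.
- guard_mid (a point): middle of the guard's flat top, marked by a thin dark line across, 81 mm above the board. The guard is a grey plastic block 100 mm long along the rail, 40 mm deep, from 21 to 81 mm above the board, centred on the rail; its flat end faces lie 50 mm either side of this point. Axes as the rail's. Seated when this point is level along the rail with a catch's origin.
- catch_a: the one farthest to the rail's -y end of three alike steel catches clipped over the rail, 30 mm long along the rail, with two low ridges across its top (3 mm above the rail's top) and a 12 mm wide flat tongue reaching 50 mm out from the rail's middle on both sides. Origin: on its middle, at the height of the board; y along the rail as the rail's y. Its exact place along the rail varies.
- catch_b: the middle one of three alike steel catches clipped over the rail, 30 mm long along the rail, with two low ridges across its top (3 mm above the rail's top) and a 12 mm wide flat tongue reaching 50 mm out from the rail's middle on both sides. Origin: on its middle, at the height of the board; y along the rail as the rail's y. Its exact place along the rail varies.
- catch_c: the one farthest to the rail's +y end of three alike steel catches clipped over the rail, 30 mm long along the rail, with two low ridges across its top (3 mm above the rail's top) and a 12 mm wide flat tongue reaching 50 mm out from the rail's middle on both sides. Origin: on its middle, at the height of the board; y along the rail as the rail's y. Its exact place along the rail varies.
- jar: glass storage jar 84 mm across, 116 mm high over its domed glass lid with a wire clamp, standing about 105 mm behind the rail, behind one of the three catches (within 20 mm of it along the rail). Origin: centre of its underside.
- basket: red plastic basket, 80 x 86 mm, 75 mm high, behind another catch. Origin: centre of its underside.
- tub: white plastic screw-lid tub, 76 mm across, 95 mm high, behind the remaining catch. Origin: centre of its underside.
- brush: steel-backed shoe brush 150 x 48 mm, 36 mm high, lying on the board off the rail's right end. Origin: centre of its underside.
- scraper: flat yellow plastic scraper about 150 mm long, blade 70 mm wide, up to 12 mm high, lying between robot and rail. Origin: on its underside, where handle and blade meet; x towards the blade.
- tin: flat steel tin 72 mm across, 22 mm high, on the board to the left. Origin: centre of its underside.
There are look-alikes about, which are no part of the job. What is shaped like the jar but green or purple is not meant.

How it is judged:
By the outcome, as a careful person would: the job done as asked, in the order asked, and still so for the second after the job is handed in, with the robot touching nothing.
It also fails if it takes over 40 s, if anything falls off the work surface, if the arm or the gripper's body presses on something with over 40 N, if the wrist force passes 120 N, or if a joint passes its speed limit or range.

## Working session

There is one attempt and no reset: what is moved stays moved. The work goes in short steps, Python scripts to look and compute and a tool call to move; the robot and the scene stay as the last step left them, time stands still between calls to the robot, and variables do not carry over. Pictures are saved under pics/ and viewed, at most 10 in all, crops included, and the job is handed in when it is done.

Besides the shell and the picture viewer there is one more tool, called after "Emit:" by a JSON object that holds its "method" and its "body", one argument or row to a line. jog_arm: Moves the arm, as the interface text tells. Its arguments: {"type":"object","properties":{"commands":{"type":"array","items":{"type":"object","properties":{"ax":{"type":"number"},"ay":{"type":"number"},"az":{"type":"number"},"tx":{"type":"number"},"ty":{"type":"number"},"tz":{"type":"number"},"grip":{"type":"number"}}}},"force":{"type":"number"}},"required":["commands"]}

```bash
mkdir -p pics; cat > h.py <<'E'
import numpy as np, cv2, pickle
from scipy.spatial.transform import Rotation as R
from rig import arm, optics
def snap(n,tag):
    p,d=optics.snapshot(n); pickle.dump((p,d),open(f'pics/{tag}.pkl','wb'))
    cv2.imwrite(f'pics/{tag}.png',p[:,:,::-1]); return p,d
def load(tag): return pickle.load(open(f'pics/{tag}.pkl','rb'))
def cam(n):
    m=optics.camera_model(n); f=192/np.tan(np.radians(m['fov_y'])/2)
    K=np.array([[f,0,m['cx']],[0,f,m['cy']],[0,0,1.]])
    return K,np.array(m['distortion'],float),np.array(m['position']),R.from_euler('xyz',m['orientation'],degrees=True).as_matrix()
def rays(n,uv):
    K,D,p,Rm=cam(n); q=cv2.undistortPoints(np.array(uv,float).reshape(-1,1,2),K,D).reshape(-1,2)
    return p,(Rm@np.c_[q[:,0],-q[:,1],-np.ones(len(q))].T).T
def plane(n,uv,z):
    p,r=rays(n,uv); return p+r*((z-p[2])/r[:,2])[:,None]
def depthpts(n,uv,d):
    p,r=rays(n,uv); uv=np.array(uv,int).reshape(-1,2); return p+r*d[uv[:,1],uv[:,0]][:,None]
E
python3 - <<'E'
from h import *
print(arm.state())
for n in('top','side'): snap(n,n+'0'); print(optics.camera_model(n))
E
```

```text
{'clock': 0.0, 'joint_positions': array([ 6.25444300e+01,  7.51615854e+00,  8.53282741e+01, -9.67507439e-05,
        8.72613516e+01, -4.89082408e+00]), 'joint_vel': array([-0.04881115,  0.00364632, -0.06353182,  0.04506769, -0.11427279,
        0.05729429]), 'joint_torque': array([ 3.86403204e-03, -5.69335377e+01, -5.00597906e+01,  2.09823702e-04,
        1.34172582e-02, -4.00655449e-05]), 'tool_pos': array([0.22992621, 0.55356852, 0.20914315]), 'ee_rot': array([-1.79894593e+02, -8.92260745e-03,  1.57435251e+02]), 'force': array([ 0.02473876,  0.07279891, -0.36897915]), 'wrist_torque': array([-0.01802887,  0.02242642, -0.01014851]), 'finger_force': 0.0, 'opening': 0.08577281991768436}
{'fov_y': 50.783796775977926, 'cx': 250.96979975173397, 'cy': 189.37608578306344, 'distortion': array([-0.03515203,  0.        ,  0.        ,  0.        ,  0.        ]), 'position': array([ 0.35873083, -0.00338358,  1.12870986]), 'orientation': array([ 11.13412832,   0.46819151, -88.7917549 ])}
{'fov_y': 50.84071888348725, 'cx': 253.6294095407118, 'cy': 185.63651181668513, 'distortion': array([0.0383266, 0.       , 0.       , 0.       , 0.       ]), 'position': array([ 0.37285462, -0.76507007,  0.78303377]), 'orientation': array([ 47.36883231,  -0.60016342, -14.55999424])}
```

View pics/top0.png

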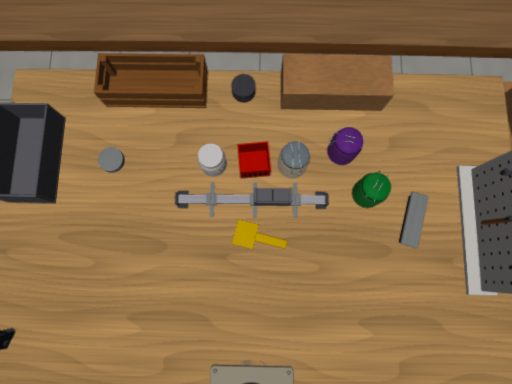

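View pics/side0.png

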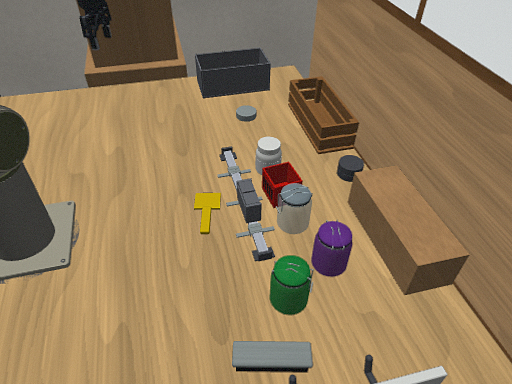

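The top view shows three jar shapes: clear glass with wire clamp at about (294,158), purple at (346,145) and green at (372,190). Only the clear one fits the glass jar, because green and purple are ruled out. It stands behind the catch at column 295. The guard's mid line is at about column 272 and the basket is at (254,160). I'll confirm this in an enlarged crop.

```bash
python3 - <<'E'
from h import *
p,d=load('top0')
c=p[135:225,170:335,::-1]; cv2.imwrite('pics/crop_top.png',cv2.resize(c,None,fx=4.8,fy=4.8,interpolation=cv2.INTER_CUBIC))
p,d=load('side0')
c=p[120:270,190:340,::-1]; cv2.imwrite('pics/crop_side.png',cv2.resize(c,None,fx=4,fy=4,interpolation=cv2.INTER_CUBIC))
E
```

```text
(no output)
```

View pics/crop_top.png

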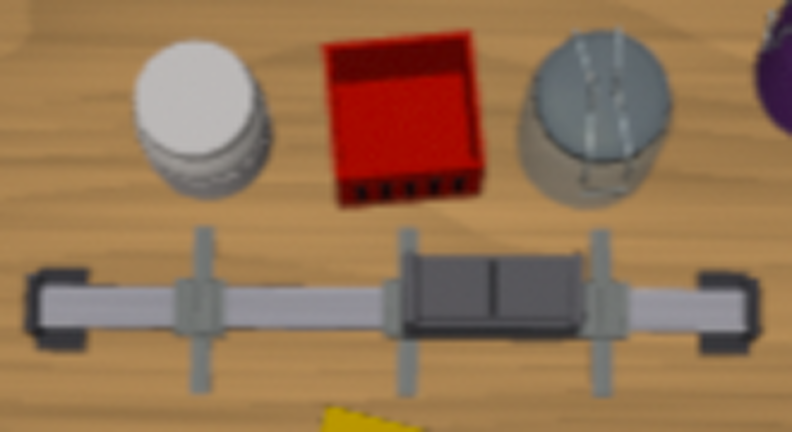

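View pics/crop_side.png

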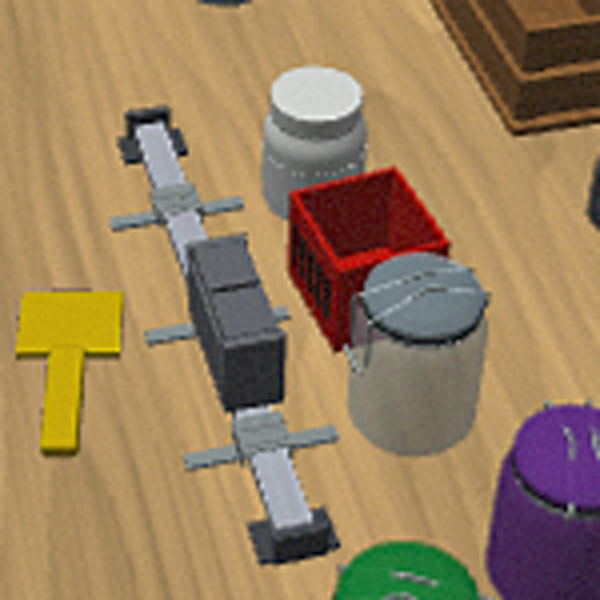

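The crops confirm it. The clear glass clamp-lid jar (crop 595,100) stands behind the right-hand catch (crop 601,310), which is at the -y end, so it is catch_a. The guard line is at crop (493,288), so the guard must be pushed towards -y from its left end face.

```bash
cat > m.py <<'E'
from h import *
def c2p(a,s,o): return (np.array(a,float)+.5)/s-.5+np.array(o)
np.set_printoptions(precision=4,suppress=True)
p,d=load('top0'); T=lambda a:c2p(a,4.8,(170,135))
tong=T([[600,240],[601,390],[600,310],[407,238],[406,390],[204,235],[201,385]])
print('depth tong',depthpts('top',np.round(tong),d))
print('tong z16',plane('top',tong,.016))
print('line',plane('top',T([[493,260],[493,317]]),.081), depthpts('top',np.round(T([[480,288]])),d))
print('ends rail',plane('top',T([[36,308],[752,312]]),.026))
print('guard top corners',plane('top',T([[415,255],[580,255],[578,320],[413,322]]),.081))
S=lambda a:c2p(a,4,(190,120))
ps,ds=load('side0')
print('side line',plane('side',S([[210,291],[257,284]]),.081),'tong',plane('side',S([[187,461],[336,434]]),.016),depthpts('side',np.round(S([[200,459],[325,436]])),ds))
E
python3 m.py
```

```text
depth tong [[ 0.595  -0.1143  0.0037]
 [ 0.5068 -0.1146  0.0008]
 [ 0.5524 -0.113   0.0167]
 [ 0.5956  0.0022  0.0041]
 [ 0.5041  0.0004  0.0038]
 [ 0.5934  0.1217  0.0035]
 [ 0.5045  0.121   0.0037]]
tong z16 [[ 0.5935 -0.1119  0.016 ]
 [ 0.5052 -0.1125  0.016 ]
 [ 0.552  -0.1119  0.016 ]
 [ 0.5925  0.001   0.016 ]
 [ 0.503  -0.0002  0.016 ]
 [ 0.592   0.1201  0.016 ]
 [ 0.5035  0.1183  0.016 ]]
line [[ 0.5674 -0.0468  0.081 ]
 [ 0.5357 -0.0471  0.081 ]] [[ 0.5512 -0.041   0.0776]]
ends rail [[ 0.545   0.2145  0.026 ]
 [ 0.5508 -0.1985  0.026 ]]
guard top corners [[ 0.5694 -0.0038  0.081 ]
 [ 0.5712 -0.0946  0.081 ]
 [ 0.5349 -0.0936  0.081 ]
 [ 0.532  -0.0034  0.081 ]]
side line [[ 0.5373 -0.046   0.081 ]
 [ 0.5676 -0.0469  0.081 ]] tong [[ 0.5035 -0.1243  0.016 ]
 [ 0.5993 -0.1255  0.016 ]] [[ 0.5153 -0.1125  0.0025]
 [ 0.5954 -0.1168  0.0041]]
```

Emit:
{"method": "jog_arm", "body": {
  "commands": [
    {"az":6.6,"grip":0},
    {"az":6.6},
    {"az":6.6},
    {"az":6.6},
    {"az":6.6},
    {"az":6.6},
    {"az":6.6},
    {"az":6.6},
    {"az":6.6},
    {"az":6.8}
  ],
  "force": 20
}}

```text
schema error: expected keys ax, ay, az, tx, ty, tz, grip
```

```bash
python3 - <<'E'
from h import *
np.set_printoptions(precision=4,suppress=True)
# tongue centre by darkness-free saturation centroid per row, top view z=.003
p,d=load('top0'); hsv=cv2.cvtColor(p,cv2.COLOR_RGB2HSV)
for c,n in((295,'a'),(254,'b'),(212,'c')):
  o=[]
  for r in (185,186,187,208,209,210,211,212,213):
    s=hsv[r,c-7:c+8,1].astype(float); w=np.clip(np.percentile(s,70)*.8-s,0,None)
    if w.sum()>0: o.append([(w*np.arange(c-7,c+8)).sum()/w.sum(),r])
  q=plane('top',o,.003); print(n,q[:,:2].tolist() if n=='a' else '',np.median(q[:,1]))
g=p[195,255:292].astype(float).sum(1)+p[194,255:292].sum(1)+p[192,255:292].sum(1); print(g.astype(int))
w=np.clip(g[12:24].max()*.93-g[12:24],0,None); u=(w*np.arange(267,279)).sum()/w.sum(); print('line',plane('top',[[u,194]],.081))
S=lambda a:(np.array(a,float)+.5)/4-.5+np.array((190,120))
print('side tongue a',plane('side',S([[187,461],[336,434]]),.003))
st=arm.state();print(st['tool_pos'],st['ee_rot'],st['opening'])
E
```

```text
a [[0.5951304326817131, -0.11319785160249404], [0.5922314644171547, -0.11329988352492236], [0.5893378571819481, -0.11353145617034116], [0.5291309632145746, -0.1141412036289515], [0.5262924113389161, -0.11409499916390958], [0.5234588010179115, -0.11416563218129298], [0.5206261195138682, -0.11414786469761014], [0.5177962698128626, -0.11413958630162768], [0.5149698816728887, -0.11417343123368036]] -0.11413958630162768
b  -0.00043016142458696983
c  0.12086630315740914
[806 713 704 790 801 800 804 801 798 802 800 800 798 796 797 787 705 511
 615 777 796 798 801 800 796 795 799 799 796 800 795 795 797 755 767 816
 867]
line [[ 0.5534 -0.0467  0.081 ]]
side tongue a [[ 0.5057 -0.1135  0.003 ]
 [ 0.6031 -0.1146  0.003 ]]
[0.2299 0.5536 0.2092] [-179.903    -0.0071  157.437 ] 0.08530314268424026
```

Emit:
{"method": "jog_arm", "body": {
  "commands": [
    {"ax":0,"ay":0,"az":6.6,"tx":0,"ty":0,"tz":0,"grip":0},
    {"ax":0,"ay":0,"az":6.6,"tx":0,"ty":0,"tz":0,"grip":0},
    {"ax":0,"ay":0,"az":6.6,"tx":0,"ty":0,"tz":0,"grip":0},
    {"ax":0,"ay":0,"az":6.6,"tx":0,"ty":0,"tz":0,"grip":0},
    {"ax":0,"ay":0,"az":6.6,"tx":0,"ty":0,"tz":0,"grip":0},
    {"ax":0,"ay":0,"az":6.6,"tx":0,"ty":0,"tz":0,"grip":0},
    {"ax":0,"ay":0,"az":6.6,"tx":0,"ty":0,"tz":0,"grip":0},
    {"ax":0,"ay":0,"az":6.6,"tx":0,"ty":0,"tz":0,"grip":0},
    {"ax":0,"ay":0,"az":6.6,"tx":0,"ty":0,"tz":0,"grip":0},
    {"ax":0,"ay":0,"az":7.0,"tx":0,"ty":0,"tz":0,"grip":0}
  ],
  "force": 20
}}

```text
clock: 0.93
tool_pos: [0.23, 0.5538, 0.2096]
ee_rot: [-180.0, 0.1, 90.7]
force: [-0.5, 0.2, 0.5]
opening: 0.0001
finger_force: 0.0
```

Emit:
{"method": "jog_arm", "body": {
  "commands": [
    {"ax":0,"ay":0,"az":0,"tx":-2.85,"ty":1.75,"tz":0,"grip":0},
    {"ax":0,"ay":0,"az":0,"tx":-2.85,"ty":1.75,"tz":0,"grip":0},
    {"ax":0,"ay":0,"az":0,"tx":-2.85,"ty":1.75,"tz":0,"grip":0},
    {"ax":0,"ay":0,"az":0,"tx":-2.85,"ty":1.75,"tz":0,"grip":0},
    {"ax":0,"ay":0,"az":0,"tx":-2.85,"ty":1.75,"tz":0,"grip":0},
    {"ax":0,"ay":0,"az":0,"tx":-2.85,"ty":1.75,"tz":0,"grip":0},
    {"ax":0,"ay":0,"az":0,"tx":-2.85,"ty":1.75,"tz":0,"grip":0},
    {"ax":0,"ay":0,"az":0,"tx":-2.85,"ty":1.75,"tz":0,"grip":0},
    {"ax":0,"ay":0,"az":0,"tx":-2.85,"ty":1.75,"tz":0,"grip":0},
    {"ax":0,"ay":0,"az":0,"tx":-2.85,"ty":1.75,"tz":0,"grip":0},
    {"ax":0,"ay":0,"az":0,"tx":-2.85,"ty":1.75,"tz":0,"grip":0},
    {"ax":0,"ay":0,"az":0,"tx":-2.85,"ty":1.75,"tz":0,"grip":0}
  ]
}}

```text
clock: 1.93
tool_pos: [0.4467, 0.2143, 0.2099]
ee_rot: [-180.0, 0.0, 91.0]
force: [-0.2, -0.1, 0.4]
opening: 0.0004
finger_force: 0.0
```

Emit:
{"method": "jog_arm", "body": {
  "commands": [
    {"ax":0,"ay":0,"az":0,"tx":-2.85,"ty":1.75,"tz":0,"grip":0},
    {"ax":0,"ay":0,"az":0,"tx":-2.85,"ty":1.75,"tz":0,"grip":0},
    {"ax":0,"ay":0,"az":0,"tx":-2.85,"ty":1.75,"tz":0,"grip":0},
    {"ax":0,"ay":0,"az":0,"tx":-2.85,"ty":1.75,"tz":0,"grip":0},
    {"ax":0,"ay":0,"az":0,"tx":-2.85,"ty":1.75,"tz":0,"grip":0},
    {"ax":0,"ay":0,"az":0,"tx":-2.85,"ty":1.75,"tz":0,"grip":0},
    {"ax":0,"ay":0,"az":0,"tx":0,"ty":0,"tz":0,"grip":0},
    {"ax":0,"ay":0,"az":0,"tx":0,"ty":0,"tz":0,"grip":0}
  ]
}}

```text
clock: 2.6
tool_pos: [0.5546, 0.0453, 0.2093]
ee_rot: [-179.9, -0.0, 90.9]
force: [0.2, 0.5, 0.4]
opening: 0.0001
finger_force: 0.0
```

Emit:
{"method": "jog_arm", "body": {
  "commands": [
    {"ax":0,"ay":0,"az":0,"tx":0,"ty":-0.3,"tz":2.6,"grip":0},
    {"ax":0,"ay":0,"az":0,"tx":0,"ty":0,"tz":2.6,"grip":0},
    {"ax":0,"ay":0,"az":0,"tx":0,"ty":0,"tz":2.6,"grip":0},
    {"ax":0,"ay":0,"az":0,"tx":0,"ty":0,"tz":2.6,"grip":0},
    {"ax":0,"ay":0,"az":0,"tx":0,"ty":0,"tz":2.6,"grip":0},
    {"ax":0,"ay":0,"az":0,"tx":0,"ty":0,"tz":2.6,"grip":0},
    {"ax":0,"ay":0,"az":0,"tx":0,"ty":0,"tz":0,"grip":0},
    {"ax":0,"ay":0,"az":0,"tx":0,"ty":0,"tz":0,"grip":0}
  ]
}}

```text
clock: 3.27
tool_pos: [0.5492, 0.0478, 0.0528]
ee_rot: [-179.7, -0.0, 91.1]
force: [0.3, -0.1, 0.3]
opening: -0.0004
finger_force: 0.0
```

```bash
python3 - <<'E'
from h import *
p,d=snap('side','side1')
c=p[100:280,170:350,::-1]; cv2.imwrite('pics/crop_s1.png',cv2.resize(c,None,fx=3.3,fy=3.3,interpolation=cv2.INTER_CUBIC))
E
```

```text
(no output)
```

View pics/crop_s1.png

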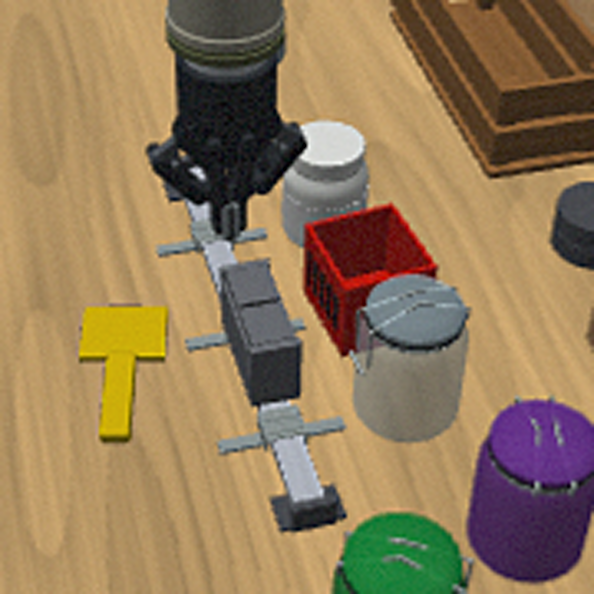

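The side crop shows the shut fingers hanging over the rail at crop (230,215), behind the guard. The knuckles spread sideways at crop (155,160) and (300,140), so I'll check their clearance over the basket.

```bash
python3 - <<'E'
from h import *
np.set_printoptions(precision=3,suppress=True)
p,d=load('side1')
v,u=np.mgrid[100:180,205:270]; q=depthpts('side',np.c_[u.ravel(),v.ravel()],d); c=p[v.ravel(),u.ravel()].max(1)
g=(c<75)&(abs(q[:,1]-.048)<.04)
for z in np.arange(.05,.16,.01):
    m=g&(abs(q[:,2]-z)<.005)
    if m.sum()>3: print(round(z,2),m.sum(),np.percentile(q[m,0],[2,98]),np.percentile(q[m,1],[2,98]))
p,d=load('top0'); v,u=np.mgrid[135:185,230:312]; q=depthpts('top',np.c_[u.ravel(),v.ravel()],d); c=p[v.ravel(),u.ravel()].astype(int)
for n,m in(('basket',(c[:,0]>c[:,1]+90)&(q[:,2]>.06)),('jar',(u.ravel()>278)&(q[:,2]>.06))): print(n,np.percentile(q[m],[1,99],axis=0))
E
```

```text
0.05 5 [0.613 0.633] [0.025 0.042]
0.06 4 [0.615 0.634] [0.017 0.046]
0.07 5 [0.549 0.635] [0.039 0.045]
0.08 19 [0.538 0.563] [0.037 0.049]
0.09 26 [0.537 0.564] [0.037 0.047]
0.1 29 [0.537 0.564] [0.036 0.045]
0.11 20 [0.537 0.566] [0.036 0.052]
0.12 63 [0.522 0.581] [0.034 0.057]
0.13 109 [0.515 0.587] [0.035 0.059]
0.14 93 [0.507 0.595] [0.03  0.059]
0.15 99 [0.5   0.603] [0.03  0.056]
basket [[ 0.613 -0.04   0.063]
 [ 0.699  0.05   0.079]]
jar [[ 0.613 -0.141  0.063]
 [ 0.689 -0.064  0.117]]
```

Emit:
{"method": "jog_arm", "body": {
  "commands": [
    {"ax":0,"ay":0,"az":0,"tx":-1.0,"ty":0.2,"tz":0,"grip":0},
    {"ax":0,"ay":0,"az":0,"tx":-1.0,"ty":0,"tz":0,"grip":0},
    {"ax":0,"ay":0,"az":0,"tx":-0.7,"ty":0,"tz":0,"grip":0},
    {"ax":0,"ay":0,"az":0,"tx":-0.3,"ty":0,"tz":0,"grip":0},
    {"ax":0,"ay":0,"az":0,"tx":-0.3,"ty":0,"tz":0,"grip":0},
    {"ax":0,"ay":0,"az":0,"tx":-0.3,"ty":0,"tz":0,"grip":0},
    {"ax":0,"ay":0,"az":0,"tx":-0.3,"ty":0,"tz":0,"grip":0},
    {"ax":0,"ay":0,"az":0,"tx":-0.3,"ty":0,"tz":0,"grip":0},
    {"ax":0,"ay":0,"az":0,"tx":-0.3,"ty":0,"tz":0,"grip":0}
  ]
}}

```text
clock: 4.07
tool_pos: [0.5542, 0.0018, 0.0542]
ee_rot: [-180.0, -0.0, 91.0]
force: [0.8, 1.1, 1.2]
opening: -0.0001
finger_force: 0.7
```

Emit:
{"method": "jog_arm", "body": {
  "commands": [
    {"ax":0,"ay":0,"az":0,"tx":-0.3,"ty":0,"tz":0,"grip":0},
    {"ax":0,"ay":0,"az":0,"tx":-0.3,"ty":0,"tz":0,"grip":0},
    {"ax":0,"ay":0,"az":0,"tx":-0.3,"ty":0,"tz":0,"grip":0},
    {"ax":0,"ay":0,"az":0,"tx":-0.3,"ty":0,"tz":0,"grip":0},
    {"ax":0,"ay":0,"az":0,"tx":-0.3,"ty":0,"tz":0,"grip":0},
    {"ax":0,"ay":0,"az":0,"tx":-0.3,"ty":0,"tz":0,"grip":0},
    {"ax":0,"ay":0,"az":0,"tx":-0.3,"ty":0,"tz":0,"grip":0},
    {"ax":0,"ay":0,"az":0,"tx":-0.3,"ty":0,"tz":0,"grip":0},
    {"ax":0,"ay":0,"az":0,"tx":-0.3,"ty":0,"tz":0,"grip":0},
    {"ax":0,"ay":0,"az":0,"tx":-0.3,"ty":0,"tz":0,"grip":0},
    {"ax":0,"ay":0,"az":0,"tx":-0.3,"ty":0,"tz":0,"grip":0}
  ]
}}

```text
clock: 4.98
tool_pos: [0.5547, -0.0314, 0.0541]
ee_rot: [-180.0, -0.0, 91.0]
force: [-1.3, 1.7, 0.4]
opening: -0.0001
finger_force: 0.7
```

```bash
cat > g.py <<'E'
from h import *
import sys
np.set_printoptions(precision=4,suppress=True)
p,d=snap('side',sys.argv[1])
c=p[120:260,190:330,::-1]; cv2.imwrite(f'pics/c_{sys.argv[1]}.png',cv2.resize(c,None,fx=4,fy=4,interpolation=cv2.INTER_CUBIC))
# guard line: darkest of samples along guard's top centre line, z=.081
K,D,pos,Rm=cam('side')
res=[]
for x in np.arange(.542,.562,.002):
  ys=np.arange(-.135,-.03,.0003); X=(np.c_[0*ys+x,ys,0*ys+.081]-pos)@Rm; X[:,1:]*=-1
  uv=cv2.projectPoints(X,np.zeros(3),np.zeros(3),K,D)[0].reshape(-1,2).astype(np.float32)
  res.append(cv2.remap(p.sum(2).astype(np.float32),uv[:,0],uv[:,1],cv2.INTER_LINEAR).ravel())
m=np.mean(res,0); b=cv2.GaussianBlur(m.reshape(-1,1),(0,0),20).ravel()
k=np.where((m-b)<-15)[0]; print('line y cand', ys[np.argsort(m-b)[:6]], (m-b).min())
st=arm.state(); print(st['clock'],st['tool_pos'],st['force'])
E
python3 g.py s2
```

```text
line y cand [-0.0918 -0.0921 -0.0915 -0.0924 -0.0927 -0.0912] -109.76424
5.0333 [ 0.5548 -0.032   0.0541] [-0.519   0.4963 -0.6963]
```

Emit:
{"method": "jog_arm", "body": {
  "commands": [
    {"ax":0,"ay":0,"az":0,"tx":-0.2,"ty":0,"tz":0,"grip":0},
    {"ax":0,"ay":0,"az":0,"tx":-0.2,"ty":0,"tz":0,"grip":0},
    {"ax":0,"ay":0,"az":0,"tx":-0.2,"ty":0,"tz":0,"grip":0},
    {"ax":0,"ay":0,"az":0,"tx":-0.2,"ty":0,"tz":0,"grip":0},
    {"ax":0,"ay":0,"az":0,"tx":-0.2,"ty":0,"tz":0,"grip":0},
    {"ax":0,"ay":0,"az":0,"tx":-0.2,"ty":0,"tz":0,"grip":0}
  ]
}}

```text
clock: 5.53
tool_pos: [0.5549, -0.0407, 0.0541]
ee_rot: [-180.0, -0.3, 91.0]
force: [-1.2, 17.5, 2.3]
opening: 0.0
finger_force: 8.5
```

Emit:
{"method": "jog_arm", "body": {
  "commands": [
    {"ax":0,"ay":0,"az":0,"tx":-0.1,"ty":0,"tz":0,"grip":0},
    {"ax":0,"ay":0,"az":0,"tx":-0.1,"ty":0,"tz":0,"grip":0},
    {"ax":0,"ay":0,"az":0,"tx":0,"ty":0,"tz":0,"grip":0}
  ]
}}

```text
clock: 5.78
tool_pos: [0.5549, -0.0431, 0.0541]
ee_rot: [-180.0, -0.2, 91.1]
force: [-0.2, 8.9, 2.0]
opening: 0.0001
finger_force: 4.6
```

Emit:
{"method": "jog_arm", "body": {
  "commands": [
    {"ax":0,"ay":0,"az":0,"tx":-0.1,"ty":0,"tz":0,"grip":0},
    {"ax":0,"ay":0,"az":0,"tx":-0.1,"ty":0,"tz":0,"grip":0},
    {"ax":0,"ay":0,"az":0,"tx":0,"ty":0,"tz":0,"grip":0}
  ]
}}

```text
clock: 6.03
tool_pos: [0.555, -0.0462, 0.0541]
ee_rot: [-180.0, -0.1, 91.1]
force: [-0.6, 3.8, 0.1]
opening: -0.0
finger_force: 1.9
```

```bash
python3 g.py s3
```

```text
line y cand [-0.1071 -0.1074 -0.1077 -0.1068 -0.1065 -0.108 ] -121.41597
6.0833 [ 0.555  -0.0465  0.0541] [-1.2441  3.501   1.2334]
```

Emit:
{"method": "jog_arm", "body": {
  "commands": [
    {"ax":0,"ay":0,"az":0,"tx":-0.1,"ty":0,"tz":0,"grip":0},
    {"ax":0,"ay":0,"az":0,"tx":-0.1,"ty":0,"tz":0,"grip":0},
    {"ax":0,"ay":0,"az":0,"tx":0,"ty":0,"tz":0,"grip":0}
  ]
}}

```text
clock: 6.33
tool_pos: [0.5551, -0.0495, 0.0541]
ee_rot: [-180.0, 0.0, 91.0]
force: [-0.7, 1.3, -0.7]
opening: 0.0001
finger_force: 0.4
```

Emit:
{"method": "jog_arm", "body": {
  "commands": [
    {"ax":0,"ay":0,"az":0,"tx":-0.1,"ty":0,"tz":0,"grip":0},
    {"ax":0,"ay":0,"az":0,"tx":-0.1,"ty":0,"tz":0,"grip":0},
    {"ax":0,"ay":0,"az":0,"tx":0,"ty":0,"tz":0,"grip":0}
  ]
}}

```text
clock: 6.58
tool_pos: [0.5554, -0.0518, 0.0543]
ee_rot: [180.0, 0.0, 91.0]
force: [-0.4, -0.1, 0.1]
opening: 0.0
finger_force: 0.0
```

```bash
python3 g.py s4
```

```text
line y cand [-0.1128 -0.1131 -0.1125 -0.1134 -0.1122 -0.1137] -111.73485
6.6333 [ 0.5554 -0.0517  0.0543] [-0.6391  0.0163 -0.0306]
```

The guard was drawn ahead of the finger and the contact force fell to zero. I'll back away and lift.

Emit:
{"method": "jog_arm", "body": {
  "commands": [
    {"ax":0,"ay":0,"az":0,"tx":1.0,"ty":0,"tz":0,"grip":0},
    {"ax":0,"ay":0,"az":0,"tx":2.0,"ty":0,"tz":0,"grip":0},
    {"ax":0,"ay":0,"az":0,"tx":2.0,"ty":0,"tz":0,"grip":0},
    {"ax":0,"ay":0,"az":0,"tx":0,"ty":0,"tz":-2.5,"grip":0},
    {"ax":0,"ay":0,"az":0,"tx":0,"ty":0,"tz":-3.0,"grip":0},
    {"ax":0,"ay":0,"az":0,"tx":0,"ty":0,"tz":-3.0,"grip":0},
    {"ax":0,"ay":0,"az":0,"tx":3.0,"ty":0,"tz":-3.0,"grip":0},
    {"ax":0,"ay":0,"az":0,"tx":3.0,"ty":-2.0,"tz":0,"grip":0},
    {"ax":0,"ay":0,"az":0,"tx":3.0,"ty":-3.0,"tz":0,"grip":0},
    {"ax":0,"ay":0,"az":0,"tx":3.0,"ty":-3.0,"tz":0,"grip":0},
    {"ax":0,"ay":0,"az":0,"tx":0,"ty":0,"tz":0,"grip":0},
    {"ax":0,"ay":0,"az":0,"tx":0,"ty":0,"tz":0,"grip":0}
  ]
}}

```text
clock: 7.63
tool_pos: [0.472, 0.1177, 0.1688]
ee_rot: [180.0, -0.0, 91.2]
force: [0.4, 0.0, 0.9]
opening: 0.0002
finger_force: 0.0
```

```bash
python3 g.py s5
```

```text
line y cand [-0.1128 -0.1125 -0.1131 -0.1122 -0.1134 -0.1137] -114.46196
7.6833 [0.4731 0.1167 0.169 ] [ 0.1385 -0.6105  0.137 ]
```

View pics/c_s5.png

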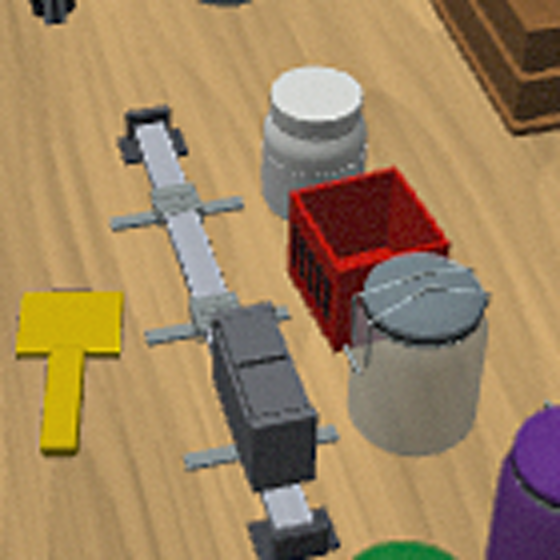

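The side crop shows the guard centred over catch_a, with its mid line at crop (262,357) and the tongue showing on both sides at (210,458) and (330,433). The jar, basket and tub haven't moved. One top-view check, then I'll hand in.

```bash
python3 - <<'E'
from h import *
p,d=snap('top','top5')
g=sum(p[r].astype(float).sum(1) for r in (192,193,194,195))[283:307]
k=int(np.argmin(g[5:19]))+5; s=g[k-2:k+3]; w=s.max()-s; u=(w*np.arange(k-2,k+3)).sum()/w.sum()+283
y=plane('top',[[u,194]],.081)[0,1]; print(u,y)
if abs(y+.1138)<.0025: print(arm.hand_in())
E
```

```text
297.78031383737516 -0.11395690023863277
the job is handed in; nothing more can be done
None
```

The guard is seated in catch_a, the catch in front of the clear glass jar. Its mid line measures within about 1 mm of the catch's middle in both camera views. The arm is clear of everything, the jar, basket and tub haven't moved, and the job was handed in at about 8 s.

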